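Stow the spare grinding disc and clip its keeper down

ROBOT

A 6-joint arm with a two-finger parallel gripper is mounted at the origin on a cart in front of the work surface, level with it; the furniture and walls round the work are solid. World frame = base frame: x ahead of the robot, y to its left, z up, the work surface at z = 0. Lengths are in mm, angles in rad, forces in N, time in s.
With the tool pointing down it reaches from about 375 to 825 mm from the base axis. Payload 5.5 kg.
Tool frame: the origin (TCP) lies at the very end of the fingers, on their centre line; the grasp point (between the pads) lies 19 mm behind it; z points along the fingers, y is the line along which they close (so a half turn about z gives the same grasp; the last joint's range is limited). The gripper opens to 85 mm and grips with 20 to 120 N. Pads are 22 mm wide; open, the fingers measure 114 mm over their backs; the gripper's body (76 mm by 85 mm) begins 54 mm behind the grasp point. The pads swing forward as they close: fully open they stand 13 mm farther back than shut.
Start: joints at [1.242, 0.314, -0.047, 1.21, 0, 1.571], TCP at [193.741, 567.855, 231.299] pointing down, gripper open.
Joint ranges: [-2.67, 2.67], [-0.69, 1.73], [-1.03, 1.25], [-2.08, 2.16], [-1.42, 1.45], [-3.14, 3.14]. Speed limits (rad/s): [2.39, 2.39, 3.01, 3.14, 3.14, 3.14].

INTERFACE

Orientations are given as [roll, pitch, yaw] about the fixed x, y, z axes, in that order (R = Rz(yaw) Ry(pitch) Rx(roll)).
In Python, from rig import * gives the robot as it stands.
- The arm moves only by the shell command python3 -m jog 'ROWS' [FORCE]. ROWS is JSON, a list that holds one entry, the list of rows, each a list of 7 numbers: the shift along the tool's x, y, z in m, then the turn, a rotation vector about the tool's x, y, z in rad, then the opening in per cent of the stroke, from 0 (shut) to 100 (fully open). A call has exactly 10 rows; each row is the pose to reach, as a shift and turn from the pose commanded when the call began, along the tool's axes at that moment; what a row does not reach only later rows make up. A row lasts 1/8 s, in which the tool goes at most 62.5 mm and 10.7 degrees, less where a joint would pass 70% of its speed; a pose out of reach is approached as far as the arm can. A call with a gripper value outside its range is refused whole. The fingers move at their own pace and stop on an object; FORCE is the grip in N (left out, the last holds). Time passes only in rows, so rows that repeat a pose let the fingers close, or fill a call up. It gives the time, the measured TCP pose, the force, the opening and the grip force at its end, in the units of the state.
- state(): the state, without advancing time (a new reading comes with each control period).
- snapshot(name): name is "scene" or "top" or "wrist"; returns a dict with "pixels" (420x560x3 uint8, red, green, blue), "fov_y" (degrees; the focal length in pixels is half the picture's height over the tangent of half this angle, whatever the lens; pixels are square), "cx", "cy" (the principal point, pixels), "k1" (the pictures are not rectified: a ray, as slopes to the right and down, at radius r is drawn at 1 + k1 r^2 times it, then the intrinsics apply), "R" (3x3) and "t" (3): a world point X has camera coordinates R X + t; the wrist camera has in their place "hand_eye" (4x4, takes a point from camera to tool coordinates, whose origin is the TCP and whose axes are the flange's). Camera axes: x right, y down, z forward; pixel columns grow to the right and rows downward; lengths in mm; the calibration is good to about 2 mm. A picture is of the moment at which its call begins: read the wrist's pose just before it. There is no depth.
- sign_off(): hands the job in; it is judged then, once.
The state is a dict: "time": time; "joints": joint angles; "joint_vel": joint speeds; "joint_torque": joint torques, N m; "position": TCP position; "eef_rot": TCP orientation; "wrist_force": force on the tool from outside, world axes, zero at the start; "wrist_torque": the same for the moment, N m; "gripper_width": finger opening in mm; "grip_force": force on a finger pad.
Only numpy, scipy, OpenCV 4.12 (cv2) and the standard library are available. Lean on these libraries where they do the work, as an engineer would, in place of code of your own. Each camera call takes 0.05 s, during which the arm holds its last target. There are 200 camera calls.

TASK

Put away the spare grinding disc that lies out in front of the mill (not the two off to the mill's left): lay it flat between the four pegs of the disc dock, let go of it, then lay the black keeper bar across it and push it straight down between the two hooks until both have clicked over its ends and it sits level. The clip is light plastic and is set to a different height each time, so feel your way and never press on it hard (well under 60 N); leave the other things on the table where they are.

Things in the scene. Friction and masses are not known exactly. Their poses are not given: they have to be found in the camera images.
- burr_disc: spare grinding disc of the mill, lying flat on the table: grey metal, 70 mm across, 11 mm thick, 0.14 kg (varies), to be gripped across its rim, with the opened fingertips right down at the table (solid: its centre hole cannot be entered). Origin at the centre of its underside, z up; its yaw does not matter.
- dock: the disc dock, fixed on the table: aluminium foot plate 112 mm along its x, 156 mm along its y, 10 mm thick; four pegs; at its two y ends a grey clip frame with two black hooks. Origin at the centre of its underside, z up; turned by up to 0.3 rad. Clipped home, the keeper is centred on it, its y along the dock's y (either way round), its origin 25 to 43 mm above the dock's.
- disc_place (a point): centre of the plate's top (10 mm up), where the disc's origin goes. Four steel pegs (8 mm thick, 8 mm high, tapered tops) stand round it at dock x, y = +-29 mm: 2 mm of play all round the disc. The fingers have room on the dock's +x and -x sides of the disc.
- clip_left (a point): point on the plate's top (10 mm up) below the grey seat at the dock's +y end, dock y = 50 mm (seat: 43 to 57). The clip frame (both seats, ears, hooks) is clamped by hand to suit any stack of discs: the seats' tops are level, 25 to 43 mm above the dock's underside, and this is not measured. It does not give way. Guide ears on each seat, 40 mm apart in x and opening upward, rise 18 mm above it.
- clip_right (a point): the same at the dock's -y end. Pushing the keeper over both ramps takes about 6 to 15 N in all (least when well centred); then the force drops, the hooks spring back over its ends, and it meets the two hard seats. It keeps about 1.5 mm of play upward below the barbs.
- keeper: the keeper, loose on the table, 0.06 kg (varies): a black plastic bar 36 mm along x, 116 mm along y, 6 mm thick, with an upright grip rib on its middle, 10 mm thick along x, 40 mm long along y, rising from 6 to 30 mm. Same either way round. Origin at the centre of its underside, z up.
- hook_left (a joint): bending (rad) of the springy hook at the dock's +y end: 0 upright, untouched and again after the click; about 0.1 to 0.3 outward while the keeper's end passes. Hook 12 mm wide, 19 mm above the seat; stems 119 mm apart inside; barb reaches about 5 mm inward, flat underside 7.5 mm above the seat, ramp on top.
- hook_right (a joint): the same for the hook at the dock's -y end.
- hex_key: bystander: small bent steel hex key, 29 x 98 x 5 mm, lying on the table; origin at its underside
- spare_knob: bystander: black star knob with a threaded stud up, 43 mm across, 38 mm high; origin at its underside
- parts_tin: bystander: flat closed tin, 74 x 100 x 25 mm; origin at its underside
- portion_cup: bystander: small clear open cup, 62 mm across, 34 mm high; origin at its underside
- measuring_scoop: bystander: small steel measuring scoop, 41 x 115 x 16 mm; origin at its underside
There are look-alikes about, which are no part of the job. Of the things like the keeper, leave any that is yellow; of the rest the larger one is meant.

How it is judged (in metres and radians):
On the way:
1. the disc lies flat between the pegs, let go, before the keeper goes on (horizontal distance between burr_disc and dock below 0.005 m and z of burr_disc in the frame of dock below 0.013 m and angle between burr_disc's own z axis and vertical below 0.06 rad and contact force between the fingers and burr_disc below 0.1 N and horizontal distance between keeper and dock above 0.05 m), for 0.2 s.
At the end, for the whole second after the job is handed in: Disc between the pegs on the plate (within 5 mm of the dock's middle); keeper across it, resting on both seats below the barbs, centred within 4 mm, in line within 0.08 rad, level within 0.04 rad, both hooks back under 0.06 rad; at rest (horizontal distance between burr_disc and dock below 0.005 m and z of burr_disc in the frame of dock below 0.013 m and horizontal distance between keeper and dock below 0.004 m and angle between the y axis of keeper and the y axis of dock, either way round below 0.08 rad and angle between keeper's own z axis and vertical below 0.04 rad and value of joint each of hook_left, hook_right below 0.06 rad and linear speed of keeper below 0.02 m/s and z of keeper in the frame of dock below 0.047 m and contact force between keeper and left_seat above 0.02 N and contact force between keeper and right_seat above 0.02 N); the robot touches nothing.
It fails at once if the keeper is pressed on the dock with more than 60 N (contact force between keeper and dock above 60 N).
It fails at once if a bystander is moved by more than 3 cm (distance of any of hex_key, spare_knob, parts_tin, portion_cup, measuring_scoop from where it was at the start of the episode above 0.03 m).
It also fails if it takes over 72 s, if anything falls off the work surface, if the arm or the gripper's body presses on something with over 40 N, if the wrist force passes 120 N, or if a joint passes its speed limit or range.

## Working session

There is one attempt and no reset: what is moved stays moved. The work goes in short steps, Python scripts to look and compute and a shell command to move; the robot and the scene stay as the last step left them, time stands still between calls to the robot, and variables do not carry over. Pictures are saved under pics/ and viewed, at most 10 in all, crops included, and the job is handed in when it is done.

```bash
mkdir -p pics; ls
cat > h.py <<'E'
from rig import *
import numpy as np, cv2, pickle
from scipy.spatial.transform import Rotation as Ro
def snap(n,fn):
    s=state(); d=snapshot(n); d=dict(d); d['pos']=np.array(s['position']); d['rot']=s['eef_rot']
    pickle.dump(d,open(f'pics/{fn}.pkl','wb')); return d
def load(fn): return pickle.load(open(f'pics/{fn}.pkl','rb'))
def cam(d):
    if 'hand_eye' in d:
        H=np.array(d['hand_eye']); T=np.eye(4); T[:3,:3]=Ro.from_euler('xyz',d['rot']).as_matrix(); T[:3,3]=d['pos']
        M=np.linalg.inv(T@H); return M[:3,:3],M[:3,3]
    return np.array(d['R']),np.array(d['t'])
def K(d):
    f=210/np.tan(np.radians(d['fov_y'])/2); return np.array([[f,0,d['cx']],[0,f,d['cy']],[0,0,1.]]),np.array([d['k1'],0,0,0.])
def pix2w(d,uv,z):
    k,dist=K(d); p=cv2.undistortPoints(np.array(uv,float).reshape(-1,1,2),k,dist).reshape(-1,2)
    R,t=cam(d); c=-R.T@t; r=np.c_[p,np.ones(len(p))]@R
    return c+r*((np.broadcast_to(z,len(p))-c[2])/r[:,2])[:,None]
def w2pix(d,X):
    k,dist=K(d); R,t=cam(d); return cv2.projectPoints(np.array(X,float).reshape(-1,1,3),cv2.Rodrigues(R)[0],t,k,dist)[0].reshape(-1,2)
def save(d,fn,crop=None,s=1):
    im=d['pixels'][:,:,::-1]
    if crop: im=im[crop[1]:crop[3],crop[0]:crop[2]]
    cv2.imwrite(f'pics/{fn}.png',cv2.resize(im,None,fx=s,fy=s,interpolation=cv2.INTER_CUBIC))
def totool(dw):
    "world shift -> tool axes (m)"
    s=state(); return Ro.from_euler('xyz',s['eef_rot']).inv().apply(np.array(dw))/1000
E
python3 - <<'E'
from h import *
s=state(); print(s)
a=snap('top','top1'); b=snap('scene','scene1'); w=snap('wrist','wrist1')
save(a,'top1',s=1.42); 
im=np.hstack([b['pixels'],w['pixels']])[:,:,::-1]
cv2.imwrite('pics/sw.png',cv2.resize(im,(800,300)))
print(K(a),cam(a),cam(b),cam(w),sep='\n')
E
```

```text
pics
{'time': 0.0, 'joints': array([ 1.24200664e+00,  3.14234331e-01, -4.80693030e-02,  1.21016913e+00,
       -1.28912359e-05,  1.57076992e+00]), 'joint_vel': array([ 5.39082245e-04,  8.10465395e-05,  1.65979584e-03, -2.79908556e-07,
        1.88840622e-04, -3.56272686e-04]), 'joint_torque': array([ 6.43567982e-04, -5.39587533e+01,  3.39752448e+01,  1.90792250e-02,
        1.48136496e-04,  7.01639067e-06]), 'position': array([193.5617821 , 567.32863449, 230.43384656]), 'eef_rot': array([-3.13991622e+00,  1.28469484e-05,  2.81282940e+00]), 'wrist_force': array([0.16386794, 0.02993   , 0.03958343]), 'wrist_torque': array([-0.06037012,  0.00562153, -0.01089149]), 'grip_force': 0.0, 'gripper_width': 85.17309191383087}
(array([[544.79555561,   0.        , 282.96361912],
       [  0.        , 544.79555561, 208.6740304 ],
       [  0.        ,   0.        ,   1.        ]]), array([0.04486655, 0.        , 0.        , 0.        ]))
(array([[ 0.0087568 , -0.99965574, -0.02473282],
       [-0.9910988 , -0.00539077, -0.13301919],
       [ 0.13284007,  0.02567749, -0.99080482]]), array([ 275.64642665,  546.06971952, 1307.1118917 ]))
(array([[-0.82912639, -0.55856757, -0.02348814],
       [-0.24915526,  0.40679867, -0.87888367],
       [ 0.50047086, -0.72285345, -0.47645756]]), array([ 614.11252556,   74.80293348, 1272.93443414]))
(array([[ 0.32308392,  0.94636755, -0.0022871 ],
       [ 0.91352391, -0.31123831,  0.26192515],
       [ 0.24716563, -0.08671313, -0.96508548]]), array([-599.30517615,  -33.00427731,  377.45677357]))
```

View pics/top1.png

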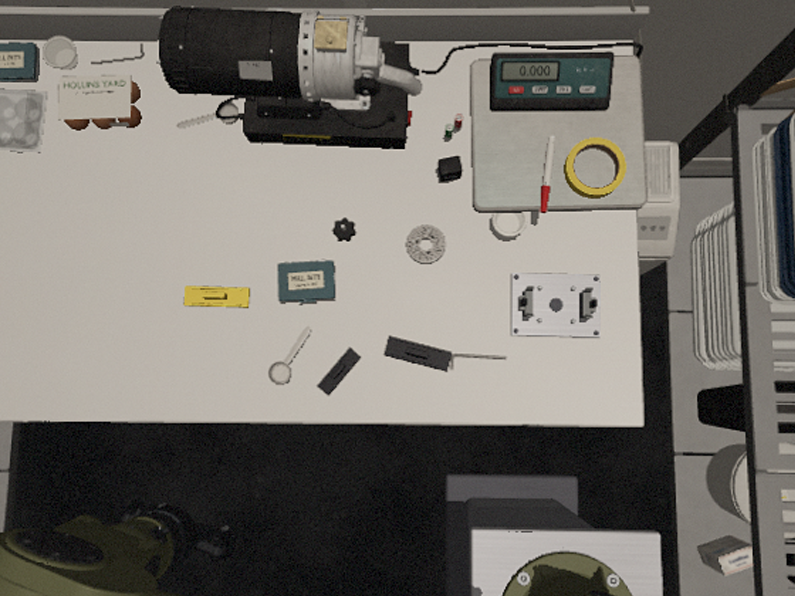

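View pics/sw.png

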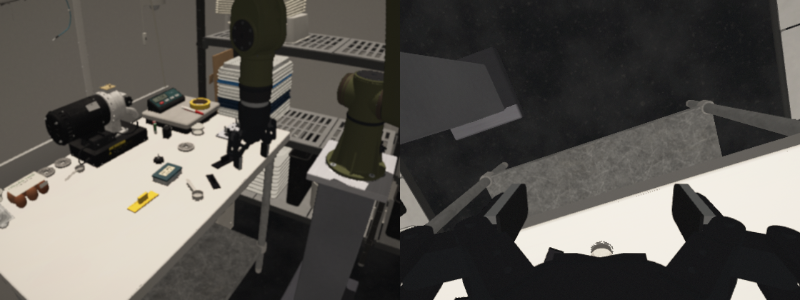

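Top view (1.42x). The disc candidate is the grey ring at (425,243) in front of the mill. The other ring shapes are (228,108), (60,50), the cup (508,224) and the yellow tape (596,167). Keeper candidates are yellow (216,296), small black (339,370) and larger black (418,352), which I choose. The dock is at (556,304). I'll check the disc, keeper and dock in one enlarged crop.

Run:
```python
from h import *
a=load('top1'); save(a,'crop1',(225,145,435,285),3.8)
p=lambda l,z:pix2w(a,np.array(l)/1.42,z).round(0)
print('disc',p([(425,243)],11)); print('dock',p([(556,304)],10),p([(512,272),(602,273),(600,335),(512,335)],10).tolist())
print('keep',p([(388,338),(452,348),(448,370),(385,357)],6).tolist()); print('small',p([(352,348),(360,355),(327,394),(318,385)],6).tolist())
```

```text
disc [[645. 240.  11.]]
dock [[536.   8.  10.]] [[593.0, 85.0, 10.0], [592.0, -74.0, 10.0], [482.0, -68.0, 10.0], [480.0, 86.0, 10.0]]
keep [[474.0, 304.0, 6.0], [457.0, 191.0, 6.0], [418.0, 198.0, 6.0], [440.0, 309.0, 6.0]]
small [[456.0, 368.0, 6.0], [443.0, 353.0, 6.0], [375.0, 410.0, 6.0], [390.0, 427.0, 6.0]]
```

View pics/crop1.png

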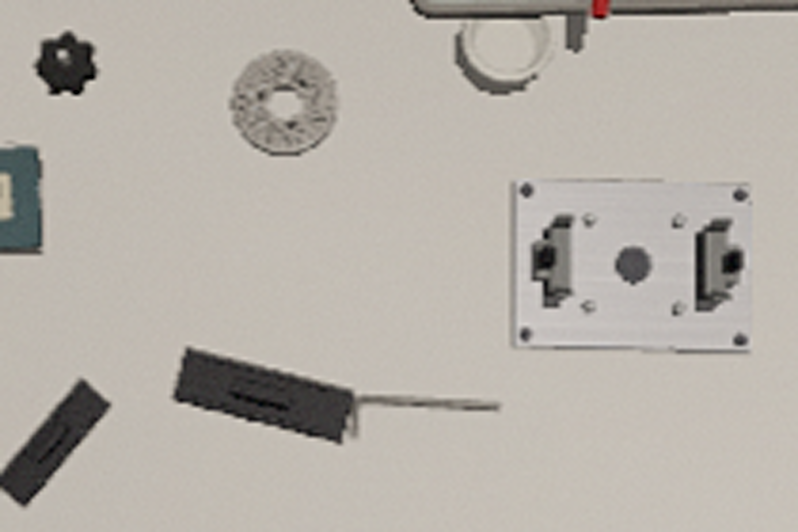

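```bash
python3 -m jog '[[[-0.517,-0.455,0,0,0,1.242,100],[-0.517,-0.455,0,0,0,1.242,100],[-0.517,-0.455,0,0,0,1.242,100],[-0.517,-0.455,0,0,0,1.242,100],[-0.517,-0.455,0,0,0,1.242,100],[-0.517,-0.455,0,0,0,1.242,100],[-0.517,-0.455,0,0,0,1.242,100],[-0.517,-0.455,0,0,0,1.242,100],[-0.517,-0.455,0,0,0,1.242,100],[-0.517,-0.455,0,0,0,1.242,100]]]'
python3 - <<'E'
from h import *
w=snap('wrist','wd1'); save(w,'wd1',s=1.42); s=state(); print(s['position'],s['eef_rot'],s['joints'],totool(np.array([536,-30,230])-s['position']))
E
```

```text
time: 1.4
position: [505.1, 23.6, 231.3]
eef_rot: [3.141, -0.0, 1.571]
wrist_force: [0.6, 1.2, -0.1]
gripper_width: 85.7
grip_force: 0.0
[508.50342549  17.32816657 231.13470758] [3.13872766 0.00510889 1.5650834 ] [ 0.03746352  0.14011821 -0.26733814  1.16069813 -0.00522778  1.61395855] [-0.0471639   0.02776245  0.00145523]
```

View pics/wd1.png

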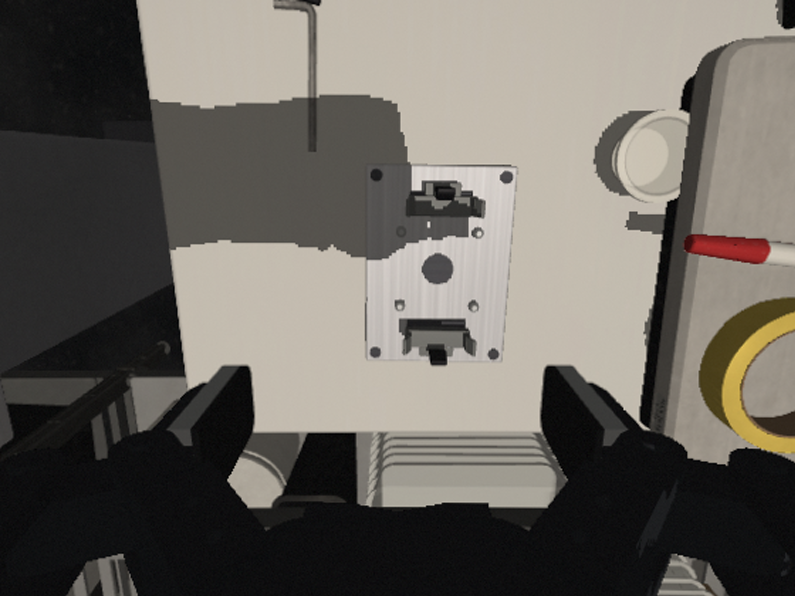

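Wrist view: the whole dock is visible. Plate corners are at (368,164), (517,166), (501,361), (366,360), pegs at (401,232), (478,232), (400,305), (473,305), and the centre hole at (437,268). Nothing obstructs it, and the cup is to the right at (655,155).

```bash
cat >> h.py <<'E'
def fit(model,world):
    "2D rigid fit -> centre, yaw, residuals"
    m=np.array(model,float);w=np.array(world)[:,:2];mc=m.mean(0);wc=w.mean(0)
    a=(m-mc)@[1,1j];b=(w-wc)@[1,1j];y=np.angle(np.sum(np.conj(a)*b))
    r=np.array([[np.cos(y),-np.sin(y)],[np.sin(y),np.cos(y)]]);c=wc-r@mc
    return c,y,(w-(m@r.T+c))
E
python3 - <<'E'
from h import *
d=load('wd1'); s=1.42; print(d['pos'],d['rot'])
# dock x ~ world x (image right), dock y ~ world y (image up)
C=pix2w(d,np.array([(368,164.5),(517.5,166),(501,361),(366,360)])/s,10)
P=pix2w(d,np.array([(401,232),(478,232),(473.5,305.5),(400,305)])/s,18)
S=np.array([(-1,1),(1,1),(1,-1),(-1,-1)])
for m,w in((S*[56,78],C),(S*29,P)):
    c,y,r=fit(m,w); print(c.round(1),round(y,4),r.round(1).tolist())
print(pix2w(d,[np.array((437,268))/s],10))
t=load('top1')
C=pix2w(t,[(225+x/3.8,145+y/3.8) for x,y in((514,181),(750,183),(750,352),(513,347))],10)
c,y,r=fit(S[[0,0,0,0]]*0+np.array([(56,78),(56,-78),(-56,-78),(-56,78)]),C);print('top',c,y,r.round(1).tolist())
E
```

```text
[505.10274482  23.60190805 231.29935732] [ 3.14132690e+00 -2.86221129e-04  1.57061816e+00]
[536.3  11.1] -0.019 [[1.8, -1.7], [-1.1, -0.8], [-1.4, 1.9], [0.7, 0.6]]
[535.8  12. ] -0.0091 [[0.6, -0.9], [-0.4, -0.4], [-0.8, 0.7], [0.5, 0.6]]
[[535.65007359  11.31490068  10.        ]]
top [534.05547195   8.82902778] -0.013015282004388272 [[-1.0, -0.8], [0.3, -0.0], [0.3, 1.3], [0.4, -0.5]]
```

```bash
python3 -m jog '[[[0.183,0.137,0.03,0,0,0,100],[0.183,0.137,0.03,0,0,0,100],[0.183,0.137,0.03,0,0,0,100],[0.183,0.137,0.03,0,0,0,100],[0.183,0.137,0.03,0,0,0,100],[0.183,0.137,0.03,0,0,0,100],[0.183,0.137,0.03,0,0,0,100],[0.183,0.137,0.03,0,0,0,100],[0.183,0.137,0.03,0,0,0,100],[0.183,0.137,0.03,0,0,0,100]]]'
python3 - <<'E'
from h import *
w=snap('wrist','wb1'); save(w,'wb1',s=1.42); print(w['pos'],w['rot'],state()['joint_vel'])
E
```

```text
time: 2.7
position: [641.4, 208.3, 201.6]
eef_rot: [3.141, -0.0, 1.57]
wrist_force: [0.3, 0.5, -1.1]
gripper_width: 85.4
grip_force: 0.0
[641.43934767 208.27411849 201.60167367] [ 3.14126787e+00 -1.30135272e-04  1.57038048e+00] [ 0.0024099   0.00228516  0.00165893  0.00174374 -0.00035924  0.001044  ]
```

View pics/wb1.png

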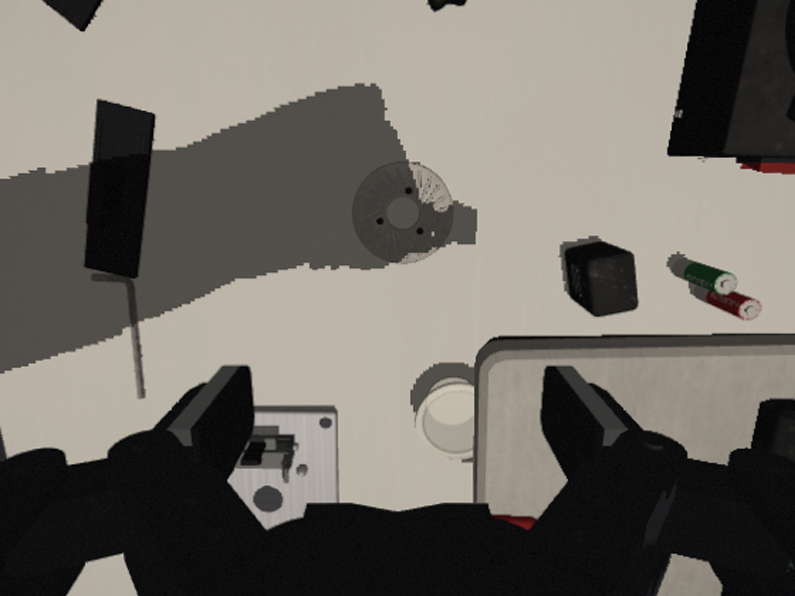

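The disc is centred at (402,212) with its rim at x 352–453, y 161–264. The keeper is at (120,188) with the hex key just off its lower end at (113,278).

Run:
```python
from h import *
d=load('wb1'); s=1.42
q=pix2w(d,np.array([(402.5,212.5),(352,212),(453,212),(402,161),(402,264)])/s,10); print(q.round(1))
print(((q[0]-d['pos'])).round(1),totool(q[0]-d['pos']).round(4))
k=pix2w(d,np.array([(99,99),(155,114),(137,277),(84,266)])/s,3); print('keeper',k.round(0).tolist())
# order: +y-x... corners: (-18,58),(18,58),(18,-58),(-18,-58)
c,y,r=fit([(-18,58),(18,58),(18,-58),(-18,-58)],k);print(c,y,r.round(1).tolist())
```

```text
[[644.9 241.5  10. ]
 [610.2 241.8  10. ]
 [679.6 241.8  10. ]
 [644.4 275.5  10. ]
 [644.6 205.3  10. ]]
[   3.4   33.2 -191.6] [0.0332 0.0034 0.1916]
keeper [[446.0, 314.0, 3.0], [481.0, 305.0, 3.0], [453.0, 194.0, 3.0], [417.0, 202.0, 3.0]]
[449.34851566 253.84191811] -0.25089376655973744 [[-0.1, -0.7], [-0.1, -0.6], [0.7, 1.1], [-0.6, 0.2]]
```

```bash
python3 -m jog '[[[0.033,0.0035,0.06,0,0,0,100],[0.033,0.0035,0.12,0,0,0,100],[0.033,0.0035,0.16,0,0,0,100],[0.033,0.0035,0.18,0,0,0,100],[0.033,0.0035,0.188,0,0,0,100],[0.033,0.0035,0.194,0,0,0,100],[0.033,0.0035,0.198,0,0,0,100],[0.033,0.0035,0.198,0,0,0,100],[0.033,0.0035,0.198,0,0,0,100],[0.033,0.0035,0.198,0,0,0,100]]]'
```

```text
time: 4.0
position: [645.2, 241.7, 3.8]
eef_rot: [3.141, -0.0, 1.571]
wrist_force: [-0.6, -0.2, -0.3]
gripper_width: 85.8
grip_force: 0.0
```

```bash
python3 -m jog '[[[0,0,0.001,0,0,0,100],[0,0,0.002,0,0,0,100],[0,0,0.003,0,0,0,100],[0,0,0.004,0,0,0,100],[0,0,0.005,0,0,0,100],[0,0,0.005,0,0,0,100],[0,0,0.005,0,0,0,100],[0,0,0.005,0,0,0,100],[0,0,0.005,0,0,0,100],[0,0,0.005,0,0,0,100]]]'
```

```text
time: 5.25
position: [644.9, 241.6, -1.7]
eef_rot: [-3.142, -0.0, 1.571]
wrist_force: [0.5, -0.2, 0.2]
gripper_width: 85.4
grip_force: 0.0
```

```bash
python3 -m jog '[[[0,0,0.002,0,0,0,100],[0,0,0.003,0,0,0,100],[0,0,0.004,0,0,0,100],[0,0,0.005,0,0,0,100],[0,0,0.006,0,0,0,100],[0,0,0.007,0,0,0,100],[0,0,0.007,0,0,0,100],[0,0,0.007,0,0,0,70],[0,0,0.007,0,0,0,70],[0,0,0.007,0,0,0,70]]]' 40
```

```text
time: 6.5
position: [646.2, 241.9, -6.7]
eef_rot: [3.139, -0.001, 1.571]
wrist_force: [-0.6, -1.4, 10.5]
gripper_width: 66.8
grip_force: 49.8
```

```bash
python3 -m jog '[[[0,0,0,0,0,0,60],[0,0,-0.005,0,0,0,60],[0,0,-0.015,0,0,0,60],[0,0,-0.03,0,0,0,60],[0,0,-0.05,0,0,0,60],[0,0,-0.08,0,0,0,60],[0,0,-0.08,0,0,0,60],[0,0,-0.08,0,0,0,60],[0,0,-0.08,0,0,0,60],[0,0,-0.08,0,0,0,60]]]' 50
python3 - <<'E'
from h import *
w=snap('wrist','wg1'); save(w,'wg1',s=1.42); print(w['pos'],w['rot'],state()['joint_vel'])
E
```

```text
time: 7.75
position: [644.2, 241.3, 70.2]
eef_rot: [-3.14, 0.001, 1.571]
wrist_force: [0.4, -0.3, -1.1]
gripper_width: 66.7
grip_force: 56.0
[644.22526157 241.28746073  70.15844661] [-3.13984227e+00  6.67236201e-04  1.57079367e+00] [-0.00047929 -0.00324363  0.00427089  0.00143942  0.00050423  0.00040185]
```

View pics/wg1.png

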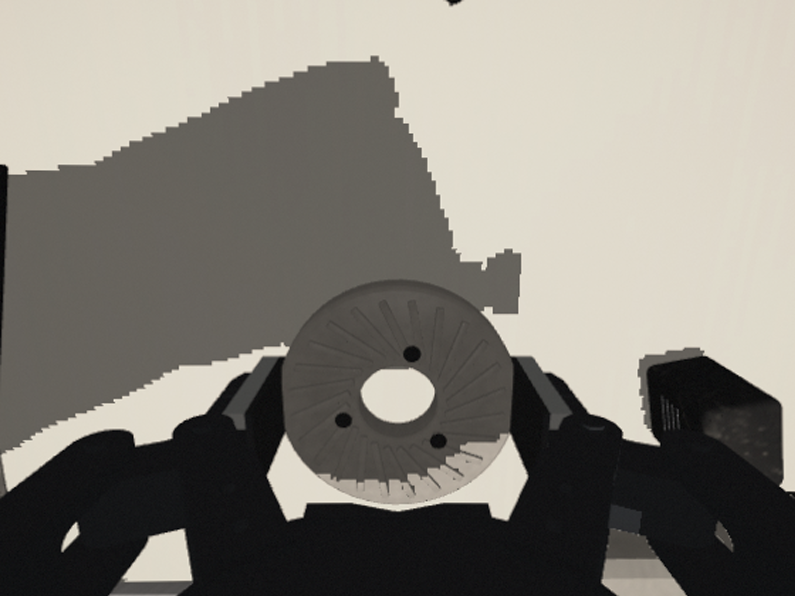

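The disc is held level between the fingertips. Its rim spans x 282–513, y 280–503, and the hole is at (397,396).

Run:
```python
from h import *
d=load('wg1'); s=1.42
for zt in (84,88,92):
    q=pix2w(d,np.array([(282,390),(513,390),(398,280),(398,503)])/s,zt); print(zt,(q-d['pos']).round(1).tolist(), np.linalg.norm(q[0]-q[1]).round(1), np.linalg.norm(q[2]-q[3]).round(1))
```

```text
84 [[-33.9, 2.8, 13.8], [33.2, 2.9, 13.8], [-0.2, 35.7, 13.8], [-0.2, -35.6, 13.8]] 67.1 71.4
88 [[-32.8, 4.8, 17.8], [32.2, 4.9, 17.8], [-0.2, 36.7, 17.8], [-0.2, -32.4, 17.8]] 65.0 69.1
92 [[-31.8, 6.8, 21.8], [31.1, 6.9, 21.8], [-0.2, 37.7, 21.8], [-0.2, -29.2, 21.8]] 62.9 66.9
```

```bash
python3 -m jog '[[[-0.03,-0.01,-0.05,0,0,0,60],[-0.08,-0.03,-0.08,0,0,0,60],[-0.305,-0.108,-0.08,0,0,0,60],[-0.305,-0.108,-0.08,0,0,0,60],[-0.305,-0.108,-0.08,0,0,0,60],[-0.305,-0.108,-0.08,0,0,0,60],[-0.305,-0.108,-0.08,0,0,0,60],[-0.305,-0.108,-0.08,0,0,0,60],[-0.305,-0.108,-0.08,0,0,0,60],[-0.305,-0.108,-0.08,0,0,0,60]]]' 50
python3 - <<'E'
from h import *
w=snap('wrist','wd2'); save(w,'wd2',s=1.42); print(w['pos'],w['rot'],state()['joint_vel'])
E
```

```text
time: 9.05
position: [537.3, -62.4, 151.2]
eef_rot: [-3.141, -0.0, 1.573]
wrist_force: [-0.4, 0.1, -0.4]
gripper_width: 66.6
grip_force: 56.9
[537.30077262 -62.36205654 151.16901208] [-3.14148740e+00 -1.39117405e-04  1.57265261e+00] [-0.00475096 -0.00176911 -0.00143691 -0.00162302 -0.00058105 -0.00103655]
```

View pics/wd2.png

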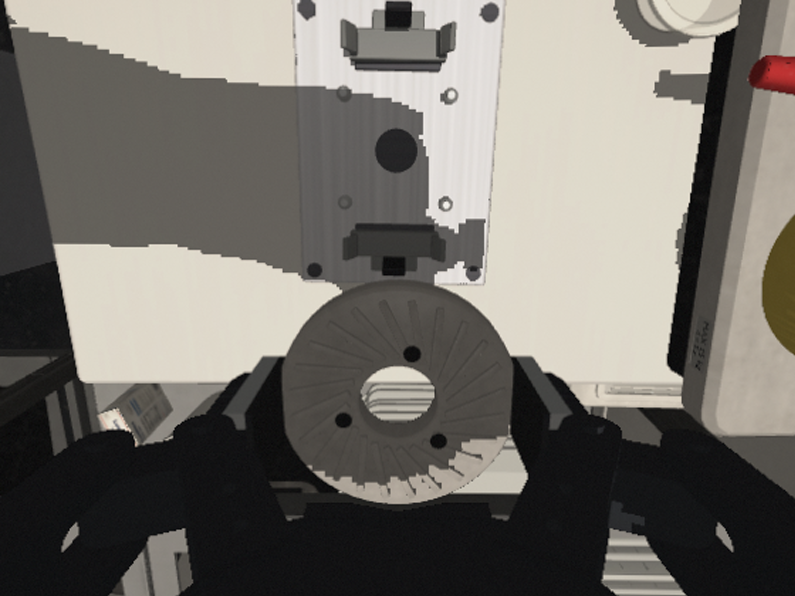

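With the disc held, the dock is seen statically. Pegs are at (344,93), (450,96), (446,204), (345,202), the hole at (396,151), and the plate screws at (307,9), (489,12), (473,273), (314,270).

Run:
```python
from h import *
d=load('wd2'); s=1.42; S=np.array([(-1,1),(1,1),(1,-1),(-1,-1)])
P=pix2w(d,np.array([(344,93),(450,95.5),(446,204),(345,202)])/s,17)
c,y,r=fit(S*29,P); print(c.round(1),round(y,4),r.round(1).tolist())
print(pix2w(d,[np.array((396,151))/s],10))
B=pix2w(d,np.array([(307,9),(489,12),(473,273),(314,270)])/s,10); print(B.round(1).tolist(),B.mean(0))
print(np.diff(B[[3,0]],axis=0),np.diff(B[[2,1]],axis=0))
w=load('wb1'); print(pix2w(w,[np.array((267,498))/s],10))
```

```text
[536.3  10.4] -0.016 [[0.7, -0.4], [-0.8, -0.6], [-0.3, 0.5], [0.5, 0.5]]
[[536.14676466  10.24642476  10.        ]]
[[489.6, 80.7, 10.0], [584.6, 79.5, 10.0], [582.7, -60.2, 10.0], [486.9, -58.5, 10.0]] [535.95437535  10.38786173  10.        ]
[[  2.78767099 139.21875525   0.        ]] [[  1.95176641 139.67173105   0.        ]]
[[535.87683067  12.28858049  10.        ]]
```

```bash
python3 -m jog '[[[0.04,-0.001,0,0,0,0,60],[0.074,-0.001,0,0,0,0,60],[0.074,-0.001,0.04,0,0,0,60],[0.074,-0.001,0.08,0,0,0,60],[0.074,-0.001,0.11,0,0,0,60],[0.074,-0.001,0.126,0,0,0,60],[0.074,-0.001,0.13,0,0,0,60],[0.074,-0.001,0.13,0,0,0,60],[0.074,-0.001,0.13,0,0,0,60],[0.074,-0.001,0.13,0,0,0,60]]]'
python3 - <<'E'
from h import *
w=snap('wrist','wd3'); print(w['pos'],w['rot'],state()['wrist_force'])
E
```

```text
time: 10.35
position: [536.7, 10.5, 22.2]
eef_rot: [3.14, -0.0, 1.571]
wrist_force: [0.1, 0.2, -0.5]
gripper_width: 66.4
grip_force: 56.9
[536.73433363  10.53575418  22.21439941] [ 3.13995704e+00 -4.05151817e-05  1.57069330e+00] [ 0.41852314 -0.40383717 -1.37148433]
```

```bash
python3 -m jog '[[[0,0,0.003,0,0,0,60],[0,0,0.006,0,0,0,60],[0,0,0.008,0,0,0,60],[0,0,0.010,0,0,0,60],[0,0,0.012,0,0,0,60],[0,0,0.013,0,0,0,60],[0,0,0.014,0,0,0,60],[0,0,0.015,0,0,0,60],[0,0,0.016,0,0,0,60],[0,0,0.016,0,0,0,60]]]'
```

```text
time: 11.65
position: [535.9, 10.6, 5.2]
eef_rot: [-3.141, 0.0, 1.571]
wrist_force: [-0.5, -0.2, -0.9]
gripper_width: 66.1
grip_force: 56.9
```

```bash
python3 -m jog '[[[0,0,0.0005,0,0,0,60],[0,0,0.001,0,0,0,60],[0,0,0.0015,0,0,0,60],[0,0,0.002,0,0,0,60],[0,0,0.002,0,0,0,60],[0,0,0.002,0,0,0,60],[0,0,0.002,0,0,0,60],[0,0,0.002,0,0,0,60],[0,0,0.002,0,0,0,60],[0,0,0.002,0,0,0,60]]]'
```

```text
time: 12.9
position: [535.9, 10.6, 3.5]
eef_rot: [3.142, 0.0, 1.571]
wrist_force: [-1.7, 0.0, 5.9]
gripper_width: 66.4
grip_force: 60.6
```

```bash
python3 -m jog '[[[0,0,-0.001,0,0,0,100],[0,0,-0.001,0,0,0,100],[0,0,-0.001,0,0,0,100],[0,0,-0.02,0,0,0,100],[0,0,-0.07,0,0,0,100],[0,0,-0.13,0,0,0,100],[-0.05,0,-0.16,0,0,0,100],[-0.065,0,-0.16,0,0,0,100],[-0.065,0,-0.16,0,0,0,100],[-0.065,0,-0.16,0,0,0,100]]]'
python3 - <<'E'
from h import *
w=snap('wrist','wd4'); save(w,'wd4',(150,0,430,210),2.8); print(w['pos'],w['rot'],state()['joint_vel'])
E
```

```text
time: 14.15
position: [534.8, -53.6, 161.7]
eef_rot: [-3.139, -0.001, 1.571]
wrist_force: [-0.5, -0.7, -0.4]
gripper_width: 85.9
grip_force: 0.0
[534.81039117 -53.61426067 161.66805345] [-3.13874154e+00 -9.14982455e-04  1.57110392e+00] [ 0.00357645 -0.00316443  0.0066661   0.00290325 -0.00263245 -0.00115223]
```

View pics/wd4.png

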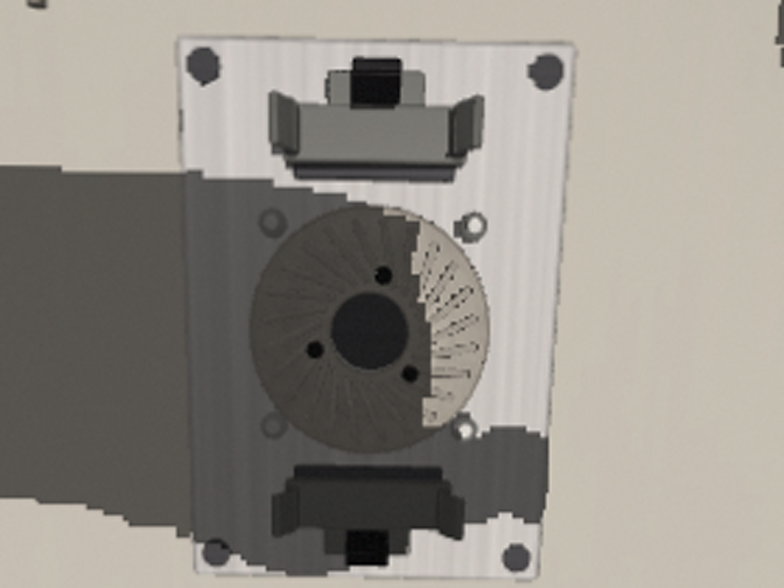

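The disc lies flat between all four pegs, (272,222), (472,226), (272,427), (466,428). The seats' inner top edges are at rows 165 and 478, which gives a rough clip height. Next is the keeper.

Run:
```python
from h import *
d=load('wd4'); 
f=lambda l,z: pix2w(d,[(150+x/2.8,y/2.8) for x,y in l],z)
for z in (25,30,35,40,43):
    q=f([(379,165),(367,478)],z); print(z,q.round(1)[:,:2].tolist(), (q[0]-q[1])[1].round(1))
print('hole',f([(370,331)],21))
s=state(); print(totool(np.array([449,215,200])-s['position']))
```

```text
25 [[538.3, 53.4], [535.2, -32.1]] 85.4
30 [[538.3, 52.7], [535.2, -31.2]] 83.9
35 [[538.2, 51.9], [535.2, -30.4]] 82.4
40 [[538.1, 51.2], [535.2, -29.6]] 80.8
43 [[538.1, 50.8], [535.2, -29.1]] 79.9
hole [[536.02223502   9.9355938   21.        ]]
[ 0.26858857 -0.08579318 -0.03779216]
```

```bash
python3 -m jog '[[[0.269,-0.096,-0.03,0,0,0.251,100],[0.269,-0.096,-0.03,0,0,0.251,100],[0.269,-0.096,-0.03,0,0,0.251,100],[0.269,-0.096,-0.03,0,0,0.251,60],[0.269,-0.096,-0.03,0,0,0.251,60],[0.269,-0.096,-0.03,0,0,0.251,60],[0.269,-0.096,-0.03,0,0,0.251,60],[0.269,-0.096,-0.03,0,0,0.251,60],[0.269,-0.096,-0.03,0,0,0.251,60],[0.269,-0.096,-0.03,0,0,0.251,60]]]'
python3 - <<'E'
from h import *
w=snap('wrist','wk1'); save(w,'wk1',s=1.42); print(w['pos'],w['rot'],state()['joint_vel'])
E
```

```text
time: 15.45
position: [440.2, 213.9, 193.2]
eef_rot: [-3.141, 0.0, 1.318]
wrist_force: [0.7, 0.3, 0.2]
gripper_width: 51.1
grip_force: 0.0
[440.17155991 213.89935956 193.20240435] [-3.14142436e+00  1.40037247e-04  1.31843440e+00] [ 0.00554219  0.00155493  0.00131961  0.00207506 -0.00078521  0.00017956]
```

View pics/wk1.png

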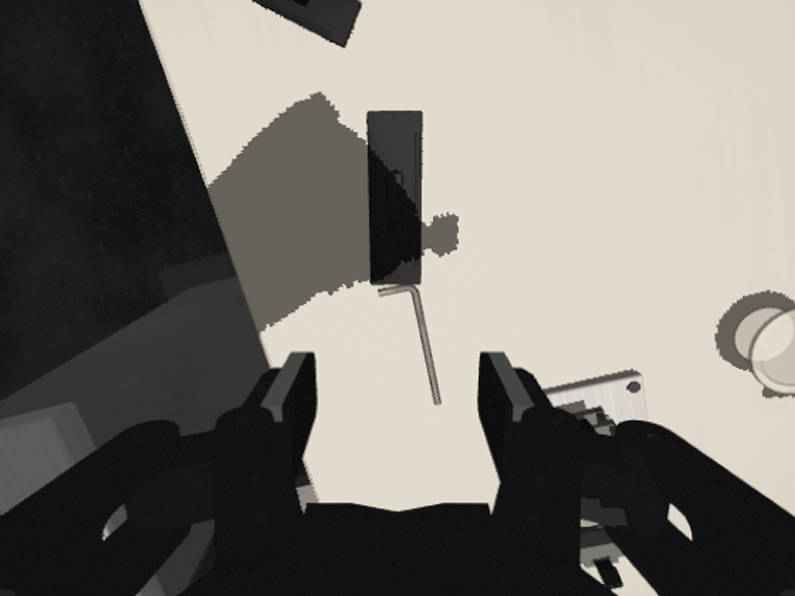

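The keeper is aligned with the tool, with corners at (367,111), (422,111), (421,284), (370,283). The hex key's short arm is just below it at (400,291), clear of the rib.

Run:
```python
from h import *
d=load('wk1'); s=1.42
k=pix2w(d,np.array([(367,111),(422.5,111),(421.5,284),(370,283.5)])/s,6)
c,y,r=fit([(-18,58),(18,58),(18,-58),(-18,-58)],k);print(c,y,r.round(1).tolist())
R=Ro.from_euler('xyz',d['rot']); print(R.inv().apply(np.r_[c,0]-d['pos']))
```

```text
[448.66990863 253.73277404] -0.2483587098409439 [[-0.0, -0.8], [-0.5, -0.8], [0.4, 0.5], [0.1, 1.1]]
[ 40.72072864  -1.68439517 193.19699004]
```

```bash
python3 -m jog '[[[0.041,-0.0017,0.06,0,0,0,60],[0.041,-0.0017,0.12,0,0,0,60],[0.041,-0.0017,0.16,0,0,0,60],[0.041,-0.0017,0.178,0,0,0,60],[0.041,-0.0017,0.182,0,0,0,60],[0.041,-0.0017,0.182,0,0,0,60],[0.041,-0.0017,0.182,0,0,0,0],[0.041,-0.0017,0.182,0,0,0,0],[0.041,-0.0017,0.182,0,0,0,0],[0.041,-0.0017,0.182,0,0,0,0]]]' 60
```

```text
time: 16.75
position: [449.4, 255.1, 12.4]
eef_rot: [3.14, -0.001, 1.32]
wrist_force: [-0.4, 0.6, 5.6]
gripper_width: 8.4
grip_force: 59.6
```

```bash
python3 -m jog '[[[0,0,-0.04,0,0,0,0],[0,0,-0.1,0,0,0,0],[-0.054,0.036,-0.13,0,0,-0.06,0],[-0.107,0.072,-0.13,0,0,-0.12,0],[-0.16,0.108,-0.13,0,0,-0.18,0],[-0.2147,0.145,-0.13,0,0,-0.235,0],[-0.2147,0.145,-0.1,0,0,-0.235,0],[-0.2147,0.145,-0.1,0,0,-0.235,0],[-0.2147,0.145,-0.1,0,0,-0.235,0],[-0.2147,0.145,-0.1,0,0,-0.235,0]]]'
python3 - <<'E'
from h import *
w=snap('wrist','we1'); b=snap('scene','se1'); print(w['pos'],w['rot'],state()['joint_vel'])
u=w2pix(b,[(536,10,40)])[0].astype(int); print(u)
im=b['pixels'][max(u[1]-60,0):u[1]+60,max(u[0]-80,0):u[0]+80]
A=cv2.resize(w['pixels'],(800,600),interpolation=cv2.INTER_CUBIC)[:,:,::-1].copy()
B=cv2.resize(im,(320,240),interpolation=cv2.INTER_CUBIC)[:,:,::-1]
A[360:600,480:800]=B
cv2.imwrite('pics/we1.png',A)
E
```

```text
time: 18.0
position: [536.1, 11.8, 112.3]
eef_rot: [3.14, -0.0, 1.556]
wrist_force: [0.1, 0.2, -0.3]
gripper_width: 8.5
grip_force: 58.8
[536.05160831  11.79570229 112.34840285] [ 3.14019316e+00 -2.22878460e-04  1.55641203e+00] [-0.00368044  0.0046726  -0.00368885 -0.00159074 -0.00114041 -0.00130289]
[328 174]
```

View pics/we1.png

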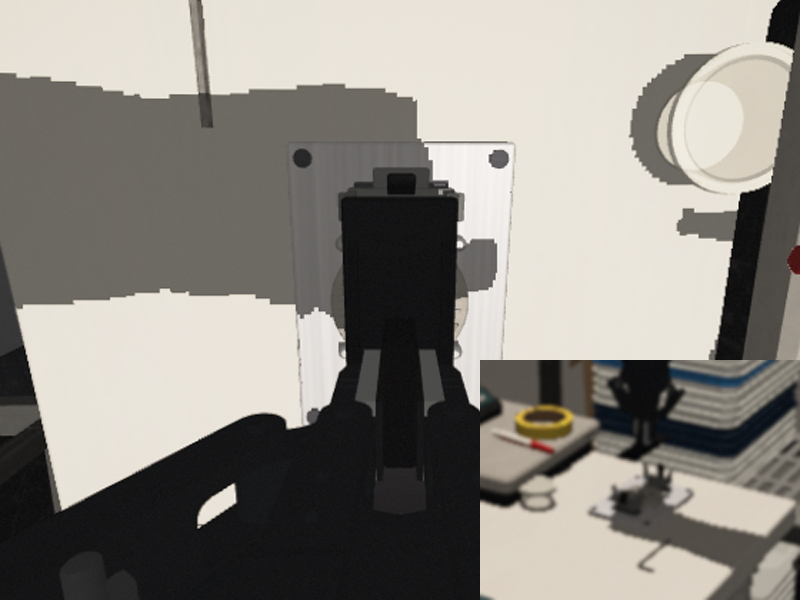

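The keeper is level and roughly aligned above the dock. Its front edge is at row 197 (columns 343–457), the hook is behind it at (401,183), and the plate screws are at (302,158) and (499,158). The disc is still in place.

Run:
```python
from h import *
d=load('we1'); s=800/560
f=lambda l,z: pix2w(d,np.array(l,float)/s,z)
for z in (97,100,103,106): print(z,(f([(342,197),(458,197),(346,330),(455,330)],z)[:,:2]-d['pos'][:2]).round(1).tolist())
q=f([(302,158),(499,158)],10); print('screws',q.round(1).tolist(), q.mean(0))
h=f([(401,183)],45);print('hook',h)
q=f([(288.5,142.5),(514.5,143)],10); print('corners',q.round(1).tolist(),q.mean(0))
```

```text
97 [[-17.9, 56.6], [19.0, 56.0], [-18.6, 11.8], [18.8, 11.2]]
100 [[-17.6, 56.8], [18.6, 56.2], [-18.3, 12.8], [18.4, 12.3]]
103 [[-17.2, 57.0], [18.3, 56.4], [-17.9, 13.9], [18.1, 13.4]]
106 [[-16.9, 57.2], [17.9, 56.6], [-17.5, 14.9], [17.7, 14.4]]
screws [[489.5, 81.4, 10.0], [585.0, 80.0, 10.0]] [537.26749761  80.71467266  10.        ]
hook [[537.18763931  70.37166753  45.        ]]
corners [[483.6, 88.6, 10.0], [592.1, 86.8, 10.0]] [537.85338382  87.70987564  10.        ]
```

```bash
python3 -m jog '[[[0,0,0.02,0,0,0,0],[0,0,0.03,0,0,0,0],[0,0,0.034,0,0,0,0],[0,0,0.036,0,0,0,0],[0,0,0.038,0,0,0,0],[0,0,0.040,0,0,0,0],[0,0,0.042,0,0,0,0],[0,0,0.044,0,0,0,0],[0,0,0.044,0,0,0,0],[0,0,0.044,0,0,0,0]]]'
```

```text
time: 19.35
position: [535.6, 10.7, 67.3]
eef_rot: [3.142, 0.0, 1.555]
wrist_force: [-0.2, 0.2, -0.9]
gripper_width: 8.7
grip_force: 58.8
```

```bash
python3 -m jog '[[[0,0,0.001,0,0,0,0],[0,0,0.002,0,0,0,0],[0,0,0.003,0,0,0,0],[0,0,0.004,0,0,0,0],[0,0,0.005,0,0,0,0],[0,0,0.006,0,0,0,0],[0,0,0.007,0,0,0,0],[0,0,0.008,0,0,0,0],[0,0,0.008,0,0,0,0],[0,0,0.008,0,0,0,0]]]'
```

```text
time: 20.6
position: [535.7, 10.8, 59.4]
eef_rot: [3.141, -0.0, 1.555]
wrist_force: [0.7, 1.2, -0.4]
gripper_width: 8.7
grip_force: 58.9
```

```bash
python3 -m jog '[[[0,0,0.001,0,0,0,0],[0,0,0.002,0,0,0,0],[0,0,0.003,0,0,0,0],[0,0,0.004,0,0,0,0],[0,0,0.005,0,0,0,0],[0,0,0.006,0,0,0,0],[0,0,0.006,0,0,0,0],[0,0,0.006,0,0,0,0],[0,0,0.006,0,0,0,0],[0,0,0.006,0,0,0,0]]]'
```

```text
time: 21.85
position: [536.8, 10.7, 54.2]
eef_rot: [3.139, 0.0, 1.555]
wrist_force: [-0.2, 1.4, 8.7]
gripper_width: 8.4
grip_force: 59.9
```

```bash
python3 -m jog '[[[0,0,0.0005,0,0,0,0],[0,0,0.001,0,0,0,0],[0,0,0.0015,0,0,0,0],[0,0,0.002,0,0,0,0],[0,0,0.0025,0,0,0,0],[0,0,0.003,0,0,0,0],[0,0,0.003,0,0,0,0],[0,0,0.003,0,0,0,0],[0,0,0.003,0,0,0,0],[0,0,0.003,0,0,0,0]]]'
```

```text
time: 23.1
position: [535.3, 10.7, 50.1]
eef_rot: [-3.141, -0.0, 1.555]
wrist_force: [-0.1, 1.4, 0.5]
gripper_width: 8.3
grip_force: 59.0
```

```bash
python3 -m jog '[[[0,0,0.0005,0,0,0,0],[0,0,0.001,0,0,0,0],[0,0,0.0015,0,0,0,0],[0,0,0.002,0,0,0,0],[0,0,0.0025,0,0,0,0],[0,0,0.003,0,0,0,0],[0,0,0.003,0,0,0,0],[0,0,0.003,0,0,0,0],[0,0,0.003,0,0,0,0],[0,0,0.003,0,0,0,0]]]'
```

```text
time: 24.35
position: [535.8, 10.7, 47.3]
eef_rot: [3.141, -0.0, 1.555]
wrist_force: [0.5, 2.4, 1.4]
gripper_width: 8.8
grip_force: 59.1
```

```bash
python3 -m jog '[[[0,0,0.0005,0,0,0,0],[0,0,0.001,0,0,0,0],[0,0,0.0015,0,0,0,0],[0,0,0.002,0,0,0,0],[0,0,0.0025,0,0,0,0],[0,0,0.003,0,0,0,0],[0,0,0.003,0,0,0,0],[0,0,0.003,0,0,0,0],[0,0,0.003,0,0,0,0],[0,0,0.003,0,0,0,0]]]'
```

```text
time: 25.6
position: [535.6, 10.7, 44.3]
eef_rot: [3.142, 0.0, 1.555]
wrist_force: [-0.1, -0.2, -0.5]
gripper_width: 8.5
grip_force: 59.4
```

```bash
python3 -m jog '[[[0,0,0.0005,0,0,0,0],[0,0,0.001,0,0,0,0],[0,0,0.0015,0,0,0,0],[0,0,0.002,0,0,0,0],[0,0,0.002,0,0,0,0],[0,0,0.002,0,0,0,0],[0,0,0.002,0,0,0,0],[0,0,0.002,0,0,0,0],[0,0,0.002,0,0,0,0],[0,0,0.002,0,0,0,0]]]'
```

```text
time: 26.85
position: [535.7, 10.7, 43.6]
eef_rot: [3.141, -0.0, 1.555]
wrist_force: [-4.4, -0.4, 12.5]
gripper_width: 8.8
grip_force: 61.4
```

```bash
python3 -m jog '[[[0,0,0.0005,0,0,0,0],[0,0,0.001,0,0,0,0],[0,0,0.001,0,0,0,0],[0,0,0.001,0,0,0,0],[0,0,0.001,0,0,0,0],[0,0,0.001,0,0,0,0],[0,0,0.001,0,0,0,0],[0,0,0.001,0,0,0,0],[0,0,0.001,0,0,0,0],[0,0,0.001,0,0,0,0]]]'
```

```text
time: 28.1
position: [535.8, 10.7, 43.6]
eef_rot: [3.141, -0.0, 1.555]
wrist_force: [-8.0, -0.2, 22.6]
gripper_width: 8.6
grip_force: 62.7
```

Hard stop, no give: it is on the seats. I'll tug up gently to confirm it is held under the barbs.

```bash
python3 -m jog '[[[0,0,-0.001,0,0,0,0],[0,0,-0.002,0,0,0,0],[0,0,-0.003,0,0,0,0],[0,0,-0.004,0,0,0,0],[0,0,-0.0045,0,0,0,0],[0,0,-0.0045,0,0,0,0],[0,0,-0.0045,0,0,0,0],[0,0,-0.0045,0,0,0,0],[0,0,-0.0045,0,0,0,0],[0,0,-0.0045,0,0,0,0]]]'
```

```text
time: 29.35
position: [535.4, 10.7, 45.4]
eef_rot: [-3.141, 0.0, 1.555]
wrist_force: [2.9, -0.0, -12.8]
gripper_width: 8.7
grip_force: 58.3
```

```bash
python3 -m jog '[[[0,0,0.001,0,0,0,0],[0,0,0.002,0,0,0,0],[0,0,0.003,0,0,0,0],[0,0,0.003,0,0,0,0],[0,0,0.002,0,0,0,40],[0,0,0.001,0,0,0,40],[0,0,0,0,0,0,40],[0,0,-0.001,0,0,0,40],[0,0,-0.01,0,0,0,40],[0,0,-0.04,0,0,0,40]]]'
```

```text
time: 30.6
position: [534.1, 10.7, 85.2]
eef_rot: [-3.138, 0.0, 1.555]
wrist_force: [-0.4, -0.1, -0.6]
gripper_width: 34.3
grip_force: 0.0
```

```bash
python3 -m jog '[[[0,0,-0.05,0,0,0,40],[-0.04,0,-0.1,0,0,0,60],[-0.065,0,-0.1,0,0,0,80],[-0.065,0,-0.1,0,0,0,100],[-0.065,0,-0.1,0,0,0,100],[-0.065,0,-0.1,0,0,0,100],[-0.065,0,-0.1,0,0,0,100],[-0.065,0,-0.1,0,0,0,100],[-0.065,0,-0.1,0,0,0,100],[-0.065,0,-0.1,0,0,0,100]]]'
python3 - <<'E'
from h import *
w=snap('wrist','wf1'); print(w['pos'],w['rot'])
# predicted outlines of clipped keeper at seat z=31 for checking without a view
def kp(z,c=(536.2,10.4),y=-.016):
    r=Ro.from_euler('z',y).as_matrix(); return r@0 if 0 else (np.array([(-18,58,z),(18,58,z),(18,-58,z),(-18,-58,z)])@r.T+[c[0],c[1],0])
p=w2pix(w,kp(37)); print(p.round(1).tolist())
g=cv2.cvtColor(w['pixels'],cv2.COLOR_RGB2GRAY); a=p.mean(0); x0,y0=int(a[0])-70,int(a[1])-115
print(x0,y0); 
m=(g<60)
for r in range(int(p[0,1])-14,int(p[2,1])+16,6):
    c=np.flatnonzero(m[r,int(p[0,0])-14:int(p[1,0])+14])+int(p[0,0])-14; print(r,(c.min(),c.max(),len(c)) if len(c) else None)
E
```

```text
time: 31.85
position: [534.6, -54.2, 185.8]
eef_rot: [-3.142, -0.0, 1.555]
wrist_force: [0.3, 0.1, -0.3]
gripper_width: 85.3
grip_force: 0.0
[534.5678206  -54.22505826 185.76683445] [-3.14152763e+00 -3.02863279e-05  1.55484244e+00]
[[257.9, 39.3], [304.0, 39.3], [301.4, 185.2], [260.2, 185.2]]
210 -3
25 None
31 (np.int64(274), np.int64(288), 15)
37 (np.int64(273), np.int64(288), 16)
43 (np.int64(258), np.int64(302), 45)
49 (np.int64(258), np.int64(306), 46)
55 (np.int64(258), np.int64(306), 47)
61 (np.int64(258), np.int64(302), 45)
67 (np.int64(256), np.int64(302), 47)
73 (np.int64(258), np.int64(301), 44)
79 (np.int64(258), np.int64(301), 44)
85 (np.int64(258), np.int64(301), 44)
91 (np.int64(258), np.int64(301), 44)
97 (np.int64(258), np.int64(301), 44)
103 (np.int64(258), np.int64(301), 44)
109 (np.int64(259), np.int64(301), 43)
115 (np.int64(259), np.int64(301), 43)
121 (np.int64(259), np.int64(301), 43)
127 (np.int64(259), np.int64(300), 42)
133 (np.int64(259), np.int64(300), 42)
139 (np.int64(259), np.int64(300), 42)
145 (np.int64(259), np.int64(300), 42)
151 (np.int64(259), np.int64(301), 43)
157 (np.int64(260), np.int64(300), 41)
163 (np.int64(256), np.int64(304), 49)
169 (np.int64(253), np.int64(307), 55)
175 (np.int64(249), np.int64(312), 64)
181 (np.int64(249), np.int64(311), 63)
187 (np.int64(267), np.int64(289), 23)
193 (np.int64(274), np.int64(286), 13)
199 None
```

Run:
```python
from h import *
for n,cu,cl,hi,lo in(('wd4',284,281,(10,45),(180,210)),('wf1',281,280,(18,45),(180,210))):
    d=load(n); g=cv2.cvtColor(d['pixels'],cv2.COLOR_RGB2GRAY)
    a=np.flatnonzero(g[hi[0]:hi[1],cu]<45)+hi[0]; b=np.flatnonzero(g[lo[0]:lo[1],cl]<45)+lo[0]
    print(n,a.min(),b.max(), pix2w(d,[(cu,a.min()-.5),(cl,b.max()+.5)],50)[:,:2].round(1).tolist())
```

```text
wd4 21 201 [[537.0, 73.4], [535.1, -52.0]]
wf1 29 193 [[537.2, 73.1], [534.5, -52.0]]
```

Both hook tops are back at their untouched positions (within 0.3 mm), and the keeper's outline matches the clipped pose. I'm handing in.

```bash
python3 -c "
from rig import *
print(sign_off())"
```

```text
the job is handed in; nothing more can be done
None
```

The disc lies between the dock's pegs and the keeper is clipped level under both hooks, pressed with about 23 N at most, and the job was handed in at about 32 s; no verdict came back.

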